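Load a slide carrier into the carrier rack

TASK

Take the slide carrier that leans on the sloping rest and slide it upright into the one empty slot of the carrier rack, between its neighbours. Press it gently (it holds glass) past the spring catch until it is fully home, level with the others; only then swing the keeper flap fully shut over the carriers. Leave the other carriers seated and the things around undisturbed.

Things in the scene. Friction and masses are not known exactly. Their poses are not given: they have to be found in the camera images.
- carrier: The slide carrier to load: flat white plastic frame with four upright glass slides, 118 wide x 100 high x 6 mm thick, 60 to 130 g. Origin: middle of its bottom edge; own x = thickness, y = width, z = up its height. It starts leaning 30 deg on the rest, its head to the robot's left (its z points up and to the rest's +x). Symmetric, so it may go in either way round.
- carrier_head (a point): Middle of the carrier's top edge, 100 mm up its z axis from its origin. The top 24 mm is a plain grip head across the full width, 6.8 mm thick over its ribs. Both side edges have a catch notch 7 mm deep, 11 to 29 mm above the bottom edge.
- rest: Fixed sloping steel rest, base 110 x 112 x 5 mm, origin under its middle. The carrier's origin stands on its ledge at rest frame (-22, -12 to 12, 14) mm, leaning to +x on a 100 mm wide back plate 30 deg from vertical, which reaches only 60 mm up the carrier: its top 40 mm is free on both faces. A 5 mm high lip is 3 mm in front of the foot: draw the carrier out along its slope.
- rack: Fixed aluminium rack 118 x 150 mm, origin under its middle; x runs across the slots, y along them. Five slots at x = -36, -18, 0, 18, 36 mm; the one at -18 is empty. Floor 12 mm up. End walls with grey guide ribs stand 82 mm high and guide the outer 7 mm of each carrier end; between them it is open. More than 45 N between carrier and rack would crack slides.
- slot_mouth (a point): Middle of the empty slot's mouth, rack frame (-18, 0, 82) mm, axes as the rack's. Mouth 15.6 mm wide and 132 mm long, tapering in the top 16 to 18 mm to 8.4 mm wide and 121 mm long.
- free_slot (a point): Middle of the empty slot's floor, axes as the rack's: the carrier's origin belongs here, carrier upright, its y along the slot. Seated heads are 100 mm above it, 12 mm apart, too close for fingers beside them: let the carrier go while its head is still above the others and press on its top edge with shut fingers.
- slot_catch (a point): Nose of the V spring at the +y end of the empty slot, 20 mm above the floor; a like one faces it at the -y end. The carrier's lower corners meet them when its bottom edge is about 22 mm above the floor and it rests there if let go. Pressed at mid-width it passes with 6 to 12 N, then slides with 1 to 3 N until the noses snap into its notches over the last 9 mm.
- keeper (a joint): Angle (rad) of the keeper, a bent steel flap 84 mm wide on a hinge axis along x at rack frame (y, z) = (-71.5, 50) mm, outside the -y end wall. 0 = shut: upright, its lip 2.5 mm above the carriers' ends. 0.5 to 0.85 = swung outwards to rack -y, clear of the slots. A stiff hinge (0.06 N m) holds it anywhere; push its outer face to rack +y until it stops.
- keeper_face (a point): Point on the keeper's outer face, mid-width, 45 mm from its hinge axis; the plate ends 22 mm farther, at the bend. When shut it is at rack frame (0, -74, 95) mm.
- neighbour_1: Seated carrier like the one to load, loose in the slot at rack x = -36 mm; origin in the middle of its bottom edge
- neighbour_2: Seated carrier like the one to load, loose in the slot at rack x = 0 mm; origin in the middle of its bottom edge
- neighbour_3: Seated carrier like the one to load, loose in the slot at rack x = 18 mm; origin in the middle of its bottom edge
- neighbour_4: Seated carrier like the one to load, loose in the slot at rack x = 36 mm; origin in the middle of its bottom edge
- slide_box: Bystander: closed slide storage box 73 x 98 x 35 mm, origin under its middle
- stain_jar: Bystander: glass jar with knobbed lid, 62 mm across, 117 mm high, origin under its middle
- specimen_cup: Bystander: clear cup with screw lid, 65 mm across, 70 mm high, origin under its middle

How it is judged:
On the way:
1. the carrier is fully home in the empty slot while the keeper is still open (z of carrier in the frame of free_slot between -0.003 and 0.003 m and x of carrier in the frame of free_slot between -0.004 and 0.004 m and y of carrier in the frame of free_slot between -0.005 and 0.005 m and angle between the z axis of carrier and the z axis of rack, either way round below 0.06 rad and value of joint keeper above 0.3 rad), for 0.2 s.
At the end, for the whole second after the job is handed in: The carrier stands upright at rest in the slot that was empty, its foot within 3 mm of the floor, 4 mm across and 5 mm along the slot; the keeper is shut to within 0.07 rad; the four other carriers are within 6 mm of where they were; nothing is held (z of carrier in the frame of free_slot between -0.003 and 0.003 m and x of carrier in the frame of free_slot between -0.004 and 0.004 m and y of carrier in the frame of free_slot between -0.005 and 0.005 m and angle between the z axis of carrier and the z axis of rack, either way round below 0.06 rad and distance of each of neighbour_1, neighbour_2, neighbour_3, neighbour_4 from where it was at the start of the episode below 0.006 m and value of joint keeper below 0.07 rad and linear speed of carrier below 0.02 m/s); the robot touches nothing.
It fails at once if the carrier and the rack press on each other with more than 45 N (contact force between carrier and rack above 45 N).
It fails at once if another carrier is lifted or shifted by more than 10 mm (distance of any of neighbour_1, neighbour_2, neighbour_3, neighbour_4 from where it was at the start of the episode above 0.01 m).
It fails at once if a bystander is moved more than 30 mm (distance of any of slide_box, stain_jar, specimen_cup from where it was at the start of the episode above 0.03 m).
It also fails if it takes over 61 s, if anything falls off the work surface, if the arm or the gripper's body presses on something with over 40 N, if the wrist force passes 120 N, or if a joint passes its speed limit or range.

ROBOT

A 7-joint arm with a two-finger parallel gripper is mounted at the origin on a cart in front of the work surface, level with it; the furniture and walls round the work are solid. World frame = base frame: x ahead of the robot, y to its left, z up, the work surface at z = 0. Lengths are in m, angles in rad, forces in N, time in s.
With the tool pointing down it reaches from about 0.4 to 0.85 m from the base axis. Payload 4.5 kg.
Tool frame: the origin (TCP) lies at the very end of the fingers, on their centre line; the grasp point (between the pads) lies 19 mm behind it; z points along the fingers, y is the line along which they close (so a half turn about z gives the same grasp; the last joint's range is limited). The gripper opens to 88 mm and grips with 3 to 60 N. Pads are 18 mm wide; open, the fingers measure 123 mm over their backs; the gripper's body (75 mm by 187 mm) begins 45 mm behind the grasp point.
Start: joints at [1.259, 0.689, -0.195, 1.565, 0.157, 0.902, -0.215], TCP at [0.212, -0.588, 0.239] pointing down, gripper open.
Joint ranges: [-3.01, 3.01], [-0.46, 2.08], [-1.47, 1.51], [0.13, 2.56], [-1, 4.14], [0.04, 2.09], [-2.66, 2.66]. Speed limits (rad/s): [2.57, 2.57, 3.14, 3.14, 3.14, 3.14, 3.14].

INTERFACE

Orientations are given as a unit quaternion [x, y, z, w].
In Python, from plant import r, optics gives the robot as it stands.
- The arm moves only by the tool servo_tool, never from a script. Its arguments are lists of equal length, an entry for each row: "translation": the shift along the tool's x, y, z in m, a list of three; "turn": the turn, a rotation vector about the tool's x, y, z in rad, a list of three. In form: {"translation": [[dx, dy, dz], ...], "turn": [[rx, ry, rz], ...]}. A call has 1 to 10 rows; each row shifts and turns the commanded pose from where the row before left it, along the tool's axes as they then stand; what a row does not reach is not made up. A row lasts 1/8 s, in which the tool goes at most 62.5 mm and 10.7 degrees, less where a joint would pass 70% of its speed; a pose out of reach is approached as far as the arm can. A call is refused whole if a number of a shift passes 0.0625 or a number of a turn 0.188, either way. A call with a gripper value outside its range is refused whole. "grip" is the opening, from 0 (shut) to 1 (fully open), set as the call begins (left out, the last holds). The fingers move at their own pace and stop on an object; "grip_force" is the grip in N (left out, the last holds). Time passes only in rows, so rows that do not move let the fingers close. It gives the time, the measured TCP pose, the force, the opening and the grip force at its end, in the units of the state.
- r.get_state(): the state, without advancing time (a new reading comes with each control period).
- optics.snapshot(name): name is "scene" or "top" or "wrist"; returns a dict with "img" (420x560x3 uint8, red, green, blue), "z_map" (420x560 float32, m along the optical axis (not along the pixel's ray), 0 where there is no reading), "mtx" (3x3 intrinsics, pixels), "R" (3x3) and "t" (3): a world point X has camera coordinates R X + t. Camera axes: x right, y down, z forward; pixel columns grow to the right and rows downward; lengths in m; the calibration is good to about 2 mm. A picture is of the moment at which its call begins.
- r.finish_job(): hands the job in; it is judged then, once.
The state is a dict: "clock": time; "q": joint angles; "qd": joint speeds; "joint_torque": joint torques, N m; "tool_pos": TCP position; "eef_rot": TCP orientation; "contact_force": force on the tool from outside, world axes, zero at the start; "moment": the same for the moment, N m; "opening": opening from 0.0 (shut) to 1.0 (fully open); "finger_force": force on a finger pad.
Only numpy, scipy, OpenCV 4.12 (cv2) and the standard library are available. Lean on these libraries where they do the work, as an engineer would, in place of code of your own. Each camera call takes 0.05 s, during which the arm holds its last target. There are 200 camera calls.

## Working session

There is one attempt and no reset: what is moved stays moved. The work goes in short steps, Python scripts to look and compute and a tool call to move; the robot and the scene stay as the last step left them, time stands still between calls to the robot, and variables do not carry over. Pictures are saved under pics/ and viewed, at most 10 in all, crops included, and the job is handed in when it is done.

Besides the shell and the picture viewer there is one more tool, called after "Request:" in YAML: its name, and indented under it one key for each argument. servo_tool: Moves the arm, as the interface text tells. Its arguments: {"type":"object","properties":{"translation":{"type":"array"},"turn":{"type":"array"},"grip":{"type":"number"},"grip_force":{"type":"number"}},"required":["translation","turn"]}

```bash
mkdir -p pics; cat > h.py <<'E'
import numpy as np, cv2
from scipy.spatial.transform import Rotation as Ro
from plant import r, optics
def snap(n,save=None):
    s=optics.snapshot(n)
    if save: cv2.imwrite('pics/'+save+'.png',s['img'][:,:,::-1])
    return s
def pts(s):
    h,w=s['z_map'].shape; v,u=np.mgrid[:h,:w]
    K=s['mtx']; z=s['z_map']
    c=np.stack([(u-K[0,2])/K[0,0]*z,(v-K[1,2])/K[1,1]*z,z],-1)
    P=(c-s['t'])@s['R']; P[z==0]=np.nan
    return P
def ray(s,u,v,h):
    K=s['mtx']; d=np.array([(u-K[0,2])/K[0,0],(v-K[1,2])/K[1,1],1])@s['R']; o=-s['t']@s['R']
    return o+d*(h-o[2])/d[2]
E
python3 - <<'E'
from h import *
a=snap('scene','s0');b=snap('top','t0')
np.savez('t0.npz',**b);np.savez('s0.npz',**a)
print(np.hstack([a['img'],b['img']]).shape, -b['t']@b['R'],-a['t']@a['R'],b['mtx'],r.get_state())
cv2.imwrite('pics/t0b.png',cv2.resize(b['img'][:,:,::-1],(800,600)))
cv2.imwrite('pics/s0b.png',cv2.resize(a['img'][:,:,::-1],(800,600)))
E
```

```text
(420, 1120, 3) [0.44667138 0.10826753 1.083566  ] [0.10241221 0.71762844 0.82618752] [[438.07073796   0.         277.33744077]
 [  0.         438.07073796 207.69304539]
 [  0.           0.           1.        ]] {'clock': 0.1, 'q': array([ 1.25878028,  0.68989269, -0.19453805,  1.56623522,  0.15731349,
        0.90247286, -0.21512549]), 'qd': array([-0.00191708, -0.00253442, -0.00149334, -0.00355185,  0.00151765,
        0.00067403, -0.00028371]), 'joint_torque': array([-3.64061045e-03, -5.28505325e+01, -1.27163026e+00, -1.53838044e+01,
       -5.25228702e-02,  2.03493553e-03,  7.72337057e-05]), 'tool_pos': array([ 0.21163063, -0.58748712,  0.23799659]), 'eef_rot': array([ 9.85082059e-01,  1.72083369e-01, -1.94712495e-04, -7.83642580e-04]), 'contact_force': array([ 0.27521634, -0.63067624, -0.30816359]), 'moment': array([ 0.03848861, -0.00396971,  0.03153099]), 'finger_force': 0.0, 'opening': 0.9982138873112073}
```

View pics/t0b.png

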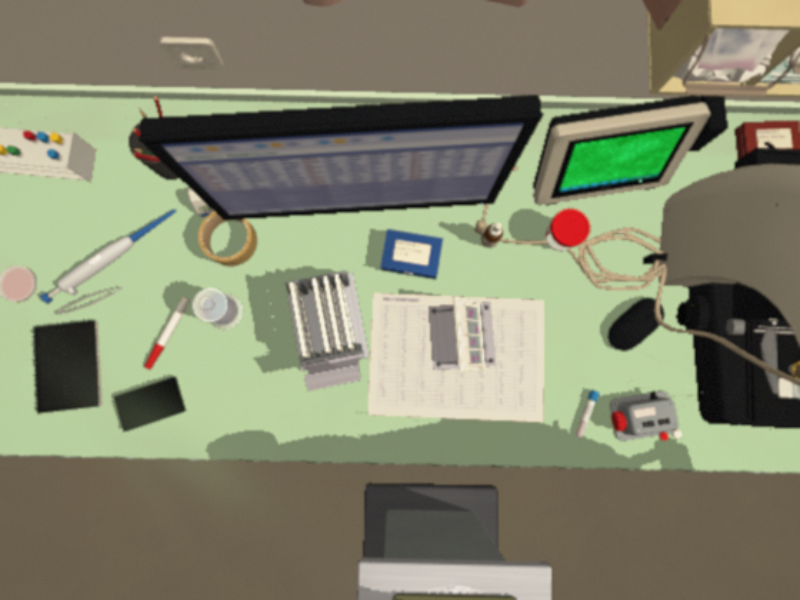

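View pics/s0b.png

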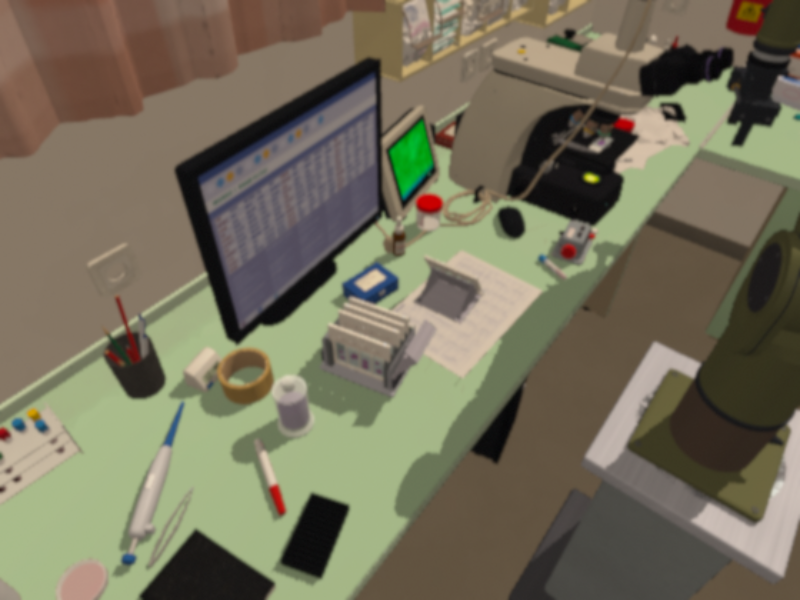

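The top view shows the rack at about (330,320) with the keeper towards the robot (332,375). The carrier on the rest is at about (470,335), with its head strip at x≈460. The jar is at (215,308) and the box at (412,253).

```bash
python3 - <<'E'
from h import *
T=dict(np.load('t0.npz'));S=dict(np.load('s0.npz'))
P=pts(T);Q=pts(S)
im=T['img']
c=im[180:280,170:370,::-1]
cv2.imwrite('pics/c0.png',cv2.resize(c,(800,400),interpolation=cv2.INTER_CUBIC))
def fit(name,m,X):
    p=X[m]; 
    if len(p)<10: print(name,len(p));return
    r_=cv2.minAreaRect((p[:,:2]*1000).astype(np.float32)); print(name,len(p),np.round(r_,1).tolist() if 0 else r_, 'z',np.percentile(p[:,2],[2,50,98]).round(4))
for nm,X in (('top',P),('scene',Q)):
    x,y,z=X[...,0],X[...,1],X[...,2]
    roi=(x>0.2)&(x<0.55)&(y>-0.15)&(y<.35)
    m=(roi&(z>0.098)).astype(np.uint8)
    n,l,st,ce=cv2.connectedComponentsWithStats(m)
    for i in range(1,n):
        if st[i,4]>25: fit(nm+' hi',l==i,X)
    m=(roi&(z>0.02)).astype(np.uint8)
    n,l,st,ce=cv2.connectedComponentsWithStats(m)
    for i in range(1,n):
        if st[i,4]>60: fit(nm+' lo',l==i,X); print(st[i])
# height rows of top through carrier & rack
v=int(335*.7)
print('row carrier',[(u,*(P[v,u]*1000).round().astype(int)) for u in range(298,350,2)])
v=int(315*.7)
print('row rack',[(u,*(P[v,u]*1000).round().astype(int),int(im[v,u].mean())) for u in range(200,258,2)])
E
```

```text
top hi 103 ((516.0965576171875, 253.26988220214844), (67.77393341064453, 6.660255432128906), 12.443103790283203) z [0.0994 0.1105 0.1143]
top hi 88 ((520.7081298828125, 217.46705627441406), (59.842472076416016, 6.384393692016602), 12.499934196472168) z [0.101  0.1108 0.1141]
top hi 80 ((521.41552734375, 199.14349365234375), (55.07330322265625, 6.370048522949219), 12.364005088806152) z [0.0985 0.1106 0.1145]
top hi 74 ((522.6768798828125, 181.0275421142578), (52.366065979003906, 6.360572338104248), 12.50763988494873) z [0.0999 0.1107 0.1144]
top hi 103 ((507.6326599121094, 5.6609649658203125), (83.45681762695312, 7.999477863311768), 4.79630708694458) z [0.0982 0.1008 0.1036]
top hi 427 ((450.56011962890625, 201.61398315429688), (24.07552146911621, 83.95848846435547), 12.955365180969238) z [0.1013 0.1115 0.12  ]
top lo 1535 ((491.51837158203125, 209.68353271484375), (120.65646362304688, 99.90076446533203), 2.36340594291687) z [0.029  0.0983 0.1185]
[ 207  219   47   55 1535]
top lo 635 ((507.9959411621094, -13.342386245727539), (83.6800765991211, 60.53366470336914), 0.2258152961730957)
[... 3171 characters left out ...]
4(206), np.int64(110), 234), (234, np.int64(548), np.int64(202), np.int64(106), 171), (236, np.int64(558), np.int64(206), np.int64(18), 152), (238, np.int64(559), np.int64(201), np.int64(10), 138), (240, np.int64(548), np.int64(188), np.int64(113), 233), (242, np.int64(548), np.int64(184), np.int64(111), 192), (244, np.int64(558), np.int64(186), np.int64(18), 201), (246, np.int64(559), np.int64(182), np.int64(14), 202), (248, np.int64(559), np.int64(177), np.int64(10), 200), (250, np.int64(559), np.int64(172), np.int64(11), 201), (252, np.int64(560), np.int64(167), np.int64(9), 196), (254, np.int64(561), np.int64(163), np.int64(0), 185), (256, np.int64(561), np.int64(158), np.int64(1), 186)]
```

View pics/c0.png

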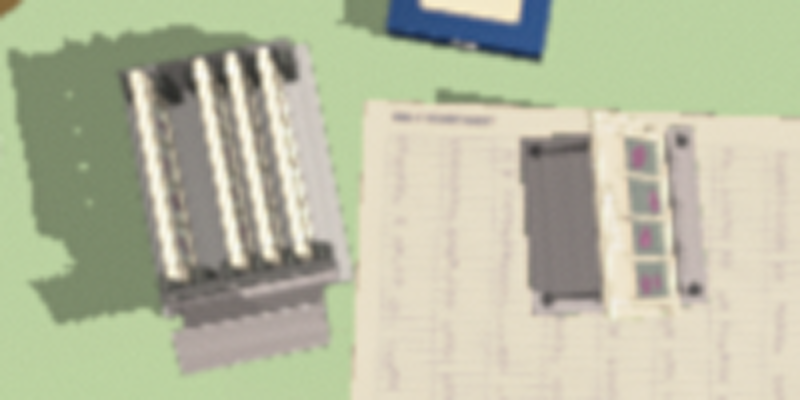

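The crop shows the empty slot second from left (≈195,170), the open keeper towards the robot, and the carrier head strip at ≈(605,215) running nearly along world x. I'll move to a viewpoint above it and refine with the wrist camera.

```bash
cat >> h.py <<'E'
def toolR(ax,tilt=0):
    # tool x along world heading ax (deg); tilt (deg): fingers lean toward -(left) side
    c,s=np.cos(np.radians(ax)),np.sin(np.radians(ax)); x=np.array([c,s,0]); left=np.array([-s,c,0])
    t=np.radians(tilt); z=-np.array([0,0,1])*np.cos(t)-left*np.sin(t)
    return Ro.from_matrix(np.stack([x,np.cross(z,x),z],1))
def plan(p1,R1,n,p0=None,R0=None):
    st=r.get_state()
    p0=st['tool_pos'] if p0 is None else np.array(p0); R0=Ro.from_quat(st['eef_rot']) if R0 is None else R0
    w=(R0.inv()*R1).as_rotvec()/n; d=(np.array(p1)-p0)/n
    t=[((R0*Ro.from_rotvec(w*i)).inv().apply(d)).round(4).tolist() for i in range(n)]
    print('turn',w.round(4).tolist()); print('tr',t)
E
python3 - <<'E'
from h import *
s=snap('wrist'); st=r.get_state(); R=Ro.from_quat(st['eef_rot'])
o=-s['t']@s['R']; print('cam in tool',R.inv().apply(o-st['tool_pos']),(R.inv().as_matrix()@s['R'].T).round(2).tolist(),s['mtx'][0])
plan([.46,.05,.30],toolR(5),13)
E
```

```text
cam in tool [ 0.0812307   0.00053433 -0.14608334] [[-0.0, -0.95, -0.31], [1.0, -0.0, -0.0], [0.0, -0.31, 0.95]] [294.40422679   0.         274.73745218]
turn [-0.0001, 0.0, 0.0199]
tr [[0.0346, -0.0397, -0.0047], [0.0338, -0.0403, -0.0047], [0.033, -0.041, -0.0047], [0.0322, -0.0417, -0.0047], [0.0313, -0.0423, -0.0047], [0.0305, -0.0429, -0.0047], [0.0296, -0.0435, -0.0047], [0.0288, -0.0441, -0.0047], [0.0279, -0.0446, -0.0047], [0.027, -0.0452, -0.0047], [0.0261, -0.0457, -0.0047], [0.0252, -0.0462, -0.0048], [0.0242, -0.0467, -0.0048]]
```

Request:
servo_tool:
  translation:
    - [0.0346, -0.044, -0.0047]
    - [0.0338, -0.045, -0.0047]
    - [0.033, -0.045, -0.0047]
    - [0.0322, -0.046, -0.0047]
    - [0.0313, -0.047, -0.0047]
    - [0.0305, -0.047, -0.0047]
    - [0.0296, -0.047, -0.0047]
    - [0.0288, -0.048, -0.0047]
    - [0.028, -0.048, -0.0047]
    - [0.027, -0.048, -0.0047]
  turn:
    - [0, 0, 0.02]
    - [0, 0, 0.02]
    - [0, 0, 0.02]
    - [0, 0, 0.02]
    - [0, 0, 0.02]
    - [0, 0, 0.02]
    - [0, 0, 0.02]
    - [0, 0, 0.02]
    - [0, 0, 0.02]
    - [0, 0, 0.02]

```text
clock: 1.4
tool_pos: [0.3934, -0.0576, 0.2859]
eef_rot: [0.997, 0.073, 0.0, 0.0]
contact_force: [1.4, -0.2, 0.8]
opening: 1.0
finger_force: 0.0
```

Request:
servo_tool:
  translation:
    - [0.0261, -0.048, -0.0047]
    - [0.0252, -0.048, -0.0048]
    - [0.024, -0.048, -0.0048]
    - [0, -0.015, 0]
    - [0, 0, 0]
    - [0, 0, 0]
  turn:
    - [0, 0, 0.02]
    - [0, 0, 0.02]
    - [0, 0, 0.02]
    - [0, 0, 0]
    - [0, 0, 0]
    - [0, 0, 0]

```text
clock: 2.15
tool_pos: [0.4477, 0.1058, 0.2997]
eef_rot: [0.999, 0.042, -0.001, 0.001]
contact_force: [-0.0, 0.3, -1.3]
opening: 0.997
finger_force: 0.0
```

```bash
python3 - <<'E'
from h import *
s=snap('wrist','w1'); np.savez('w1.npz',**s)
cv2.imwrite('pics/w1b.png',cv2.resize(s['img'][:,:,::-1],(800,600)))
st=r.get_state(); print(st['tool_pos'],st['eef_rot'],st['clock'])
P=pts(s); x,y,z=P[...,0],P[...,1],P[...,2]
roi=(x>0.2)&(x<0.6)&(y>-0.15)&(y<.35)&(z>.09)&(z<.13)
n,l,sts,ce=cv2.connectedComponentsWithStats(roi.astype(np.uint8))
for i in range(1,n):
    if sts[i,4]>40:
        p=P[l==i]; print(sts[i],cv2.minAreaRect((p[:,:2]*1000).astype(np.float32)),np.percentile(p[:,2],[2,50,98]).round(4))
E
```

```text
[0.44789164 0.10574602 0.29982494] [ 9.99142136e-01  4.14037407e-02 -4.65044328e-04  7.11098709e-04] 2.2
[ 116   26   44  120 1584] ((541.072265625, 259.68255615234375), (117.7835922241211, 7.634119510650635), 12.970592498779297) [0.0907 0.1087 0.1134]
[ 153   27   37  114 1280] ((545.9415283203125, 224.254150390625), (111.73875427246094, 7.494653224945068), 13.380819320678711) [0.091  0.1104 0.1134]
[ 171   29   34  111 1136] ((547.8045654296875, 206.1406707763672), (108.4586181640625, 7.082918167114258), 13.240822792053223) [0.0915 0.1109 0.1132]
[ 190   31   30  107 1000] ((548.9008178710938, 187.8022003173828), (104.8054428100586, 6.748312473297119), 13.02092170715332) [0.0907 0.1112 0.1134]
[359  68  16 109 863] ((524.9039916992188, 6.012209415435791), (117.21499633789062, 12.47304630279541), 5.392980575561523) [0.0906 0.1002 0.1026]
[ 151  163   79   28 1363] ((451.0142517089844, 202.41192626953125), (24.295434951782227, 84.264892578125), 13.126184463500977) [0.1031 0.1125 0.1198]
```

View pics/w1b.png

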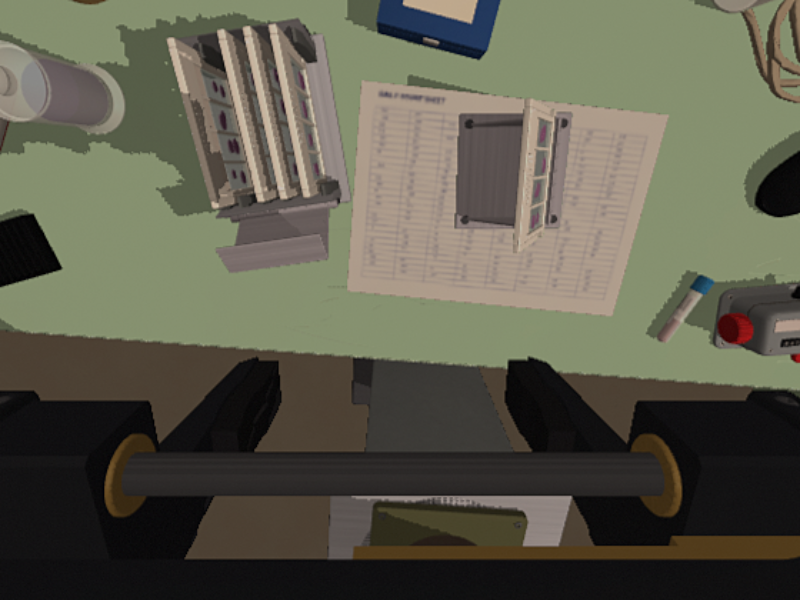

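The wrist view shows the rack heads running from about (172,38) to (315,190), the keeper lip at (270,255) and the carrier head strip from (532,100) to (518,250). Now I'll extract the lines.

```bash
python3 - <<'E'
from h import *
s=dict(np.load('w1.npz')); P=pts(s); im=s['img'].astype(int)
# carrier
x,y,z=P[...,0],P[...,1],P[...,2]
for H in (5.4,):
    m=(x>.44)&(x<.6)&(y>-.06)&(y<.03)&(z>.03); p=P[m]
    c,sn=np.cos(np.radians(H)),np.sin(np.radians(H))
    a=p[:,0]*c+p[:,1]*sn; l=-p[:,0]*sn+p[:,1]*c; h=p[:,2]
    t=h>.097; print('top: along',np.percentile(a[t],[0,1,50,99,100]).round(4),'n',t.sum())
    for lo in np.arange(.03,.104,.006):
        k=(h>=lo)&(h<lo+.006); print(round(lo,3),k.sum(),'left pctl',np.percentile(l[k],[3,50,97]).round(4),'along',np.percentile(a[k],[1,99]).round(4))
# heading of head: fit of top points
t=z*m>.099; q=P[t]; v=np.linalg.svd(q[:,:2]-q[:,:2].mean(0))[2][0]; print('heading',np.degrees(np.arctan2(v[1],v[0])),q.mean(0))
# rack heads: colour mask
g=im.min(2); print('brightness head', im[130,160:215].tolist()[::6])
roi=np.zeros(g.shape,np.uint8); roi[10:160,105:240]=1
mk=((g>150)&(im[...,0]-im[...,1]>-5)&(roi>0)).astype(np.uint8)
# cast all pixels on plane z=.112
n,lb,st,ce=cv2.connectedComponentsWithStats(mk)
for i in range(1,n):
    if st[i,4]>100:
        vv,uu=np.nonzero(lb==i); w=np.array([ray(s,u_,v_,.112)[:2]*1000 for u_,v_ in zip(uu,vv)],np.float32)
        print(st[i],cv2.minAreaRect(w))
cv2.imwrite('pics/m1.png',cv2.resize(np.hstack([s['img'][10:160,100:240,::-1],np.repeat(mk[10:160,100:240,None]*255,3,2)]),(784,420),interpolation=cv2.INTER_NEAREST))
E
```

```text
top: along [0.4645 0.4668 0.5062 0.58   0.5817] n 958
0.03 131 left pctl [-0.082  -0.0786 -0.0341] along [0.4724 0.5738]
0.036 113 left pctl [-0.0785 -0.076  -0.039 ] along [0.4753 0.5728]
0.042 144 left pctl [-0.0762 -0.0722 -0.0433] along [0.4678 0.5791]
0.048 117 left pctl [-0.0727 -0.0689 -0.0486] along [0.4668 0.5801]
0.054 121 left pctl [-0.0693 -0.0661 -0.0639] along [0.4678 0.5805]
0.06 120 left pctl [-0.0656 -0.0627 -0.0608] along [0.4661 0.58  ]
0.066 113 left pctl [-0.0626 -0.0592 -0.0572] along [0.4664 0.5801]
0.072 38 left pctl [-0.0593 -0.0573 -0.0561] along [0.4675 0.5802]
0.078 58 left pctl [-0.0558 -0.0534 -0.0526] along [0.4652 0.5806]
0.084 132 left pctl [-0.0526 -0.0508 -0.0492] along [0.4663 0.5805]
0.09 147 left pctl [-0.0493 -0.0474 -0.0458] along [0.4667 0.5791]
0.096 654 left pctl [-0.0452 -0.0403 -0.0376] along [0.466  0.5807]
0.102 62 left pctl [-0.0424 -0.0412 -0.0396] along [0.4739 0.5785]
heading 175.58771236839354 [0.51603077 0.0149961  0.1846265 ]
brightness head [[137, 119, 104], [97, 97, 91], [93, 94, 90], [188, 167, 148], [130, 116, 102], [80, 71, 63], [199, 182, 163], [128, 114, 101], [87, 77, 68], [201, 189, 167]]
[171  19  28 114 503] ((555.2211303710938, 207.607177734375), (109.04447937011719, 5.036067008972168), 12.688727378845215)
[153  21  30 114 485] ((551.7576904296875, 225.2112579345703), (109.34188079833984, 4.737233638763428), 12.869659423828125)
[190  24  27 114 508] ((552.0668334960938, 188.42262268066406), (110.11421203613281, 4.557571887969971), 12.918618202209473)
[117  27  15  38 169] ((580.4891357421875, 268.6991882324219), (33.93826675415039, 4.813314914703369), 12.836030006408691)
```

View pics/m1.png

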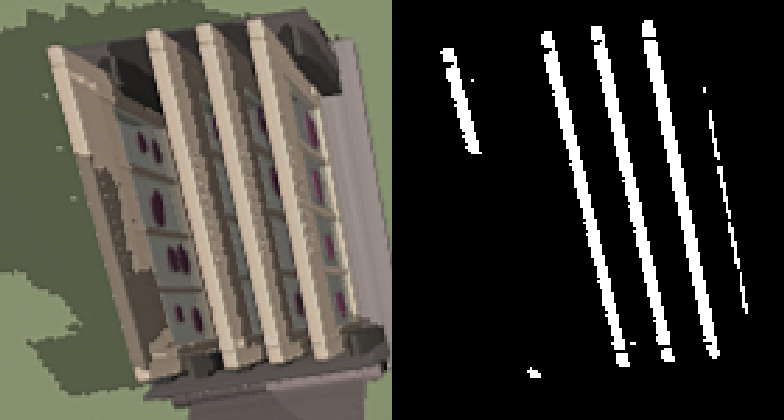

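```bash
python3 - <<'E'
from h import *
plan([.5223,.0358,.1465],toolR(5.4,30),8)
print(toolR(5.4,30).as_quat())
E
```

```text
turn [-0.0653, 0.0005, -0.0014]
tr [[0.0086, 0.0095, 0.0192], [0.0085, 0.0082, 0.0198], [0.0085, 0.0069, 0.0202], [0.0085, 0.0056, 0.0207], [0.0085, 0.0042, 0.021], [0.0085, 0.0029, 0.0212], [0.0085, 0.0015, 0.0214], [0.0084, 0.0001, 0.0214]]
[0.96485353 0.04550134 0.01219205 0.25853172]
```

Request:
servo_tool:
  translation:
    - [0.0086, 0.0095, 0.0192]
    - [0.0085, 0.0082, 0.0198]
    - [0.0085, 0.0069, 0.0202]
    - [0.0085, 0.0056, 0.0207]
    - [0.0085, 0.0042, 0.021]
    - [0.0085, 0.003, 0.0212]
    - [0.0085, 0.0015, 0.0214]
    - [0.0084, 0, 0.0214]
    - [0, 0, 0]
    - [0, 0, 0]
  turn:
    - [-0.065, 0.0005, -0.0014]
    - [-0.065, 0.0005, -0.0014]
    - [-0.065, 0.0005, -0.0014]
    - [-0.065, 0.0005, -0.0014]
    - [-0.065, 0.0005, -0.0014]
    - [-0.066, 0.0005, -0.0014]
    - [-0.066, 0.0005, -0.0014]
    - [-0.066, 0.0005, -0.0014]
    - [0, 0, 0]
    - [0, 0, 0]
  grip: 0.5

```text
clock: 3.45
tool_pos: [0.5229, 0.0373, 0.1473]
eef_rot: [0.965, 0.046, 0.013, 0.258]
contact_force: [-0.2, -0.1, 0.0]
opening: 0.502
finger_force: 0.0
```

```bash
python3 - <<'E'
from h import *
s=snap('wrist','w2'); np.savez('w2.npz',**s)
cv2.imwrite('pics/w2b.png',cv2.resize(s['img'][:,:,::-1],(800,600)))
st=r.get_state(); print(st['tool_pos'],st['eef_rot'],st['q'])
P=pts(s); R=Ro.from_quat(st['eef_rot'])
x,y,z=P[...,0],P[...,1],P[...,2]
m=(x>.44)&(x<.61)&(y>-.06)&(y<.04)&(z>.08)&(z<.108); p=R.inv().apply(P[m]-st['tool_pos'])
print('n',m.sum(), np.percentile(p,[1,50,99],axis=0).round(4))
for lo in np.arange(.066,.1,.003):
    k=(p[:,2]>=lo)&(p[:,2]<lo+.003)
    if k.sum()>10: print(round(lo,3),k.sum(),np.percentile(p[k],[2,50,98],axis=0).round(4).tolist())
plan([.5256,.0009,.0859],toolR(5.4,30),6)
E
```

```text
[0.523151   0.03748238 0.14758586] [0.9650104  0.04591886 0.01329775 0.25781692] [-0.5873373   0.80501387  0.21781289  1.93237585  0.56036664  0.67026315
 -2.38410196]
n 1317 [[-0.0585 -0.0024  0.0531]
 [ 0.0071  0.0007  0.0547]
 [ 0.0573  0.0037  0.0652]]
turn [-0.0002, -0.0004, 0.0]
tr [[-0.0002, 0.0002, 0.012], [-0.0002, 0.0002, 0.012], [-0.0002, 0.0002, 0.012], [-0.0002, 0.0002, 0.012], [-0.0002, 0.0002, 0.012], [-0.0002, 0.0002, 0.012]]
```

View pics/w2b.png

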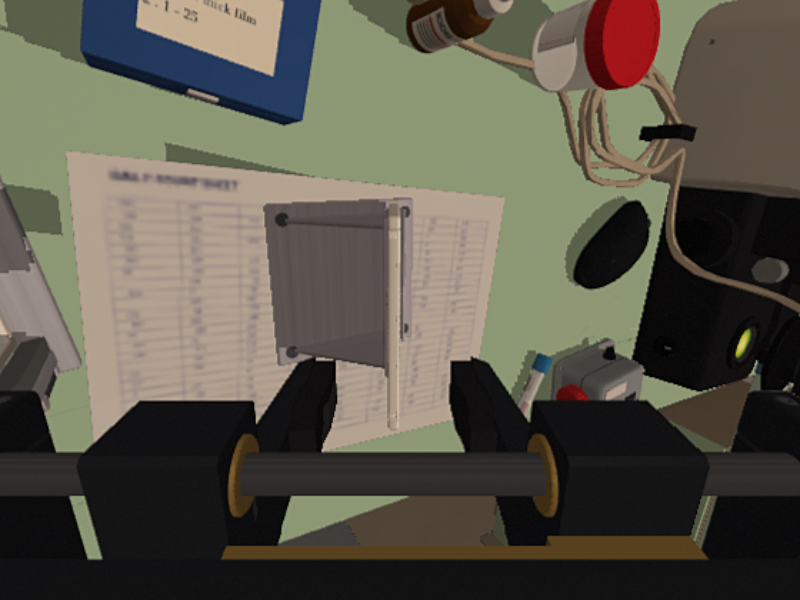

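The carrier's top edge sits at (395,205)–(393,430), centred between the fingers and aligned, 54 mm ahead of the TCP. I'll advance 71 mm and grip.

Request:
servo_tool:
  translation:
    - [0, 0, 0.012]
    - [0, 0, 0.014]
    - [0, 0.001, 0.014]
    - [0, 0, 0.014]
    - [0, 0, 0.011]
    - [0, 0, 0.006]
    - [0, 0, 0]
    - [0, 0, 0]
  turn:
    - [0, 0, 0]
    - [0, 0, 0]
    - [0, 0, 0]
    - [0, 0, 0]
    - [0, 0, 0]
    - [0, 0, 0]
    - [0, 0, 0]
    - [0, 0, 0]

```text
clock: 4.5
tool_pos: [0.527, 0.0026, 0.0857]
eef_rot: [0.965, 0.047, 0.013, 0.258]
contact_force: [-0.1, 0.5, 0.0]
opening: 0.501
finger_force: 0.0
```

Request:
servo_tool:
  translation:
    - [0, 0, 0]
    - [0, 0, 0]
    - [0, 0, 0]
    - [0, 0, 0]
    - [0, 0, 0]
    - [0, 0, 0]
  turn:
    - [0, 0, 0]
    - [0, 0, 0]
    - [0, 0, 0]
    - [0, 0, 0]
    - [0, 0, 0]
    - [0, 0, 0]
  grip: 0
  grip_force: 25

```text
clock: 5.25
tool_pos: [0.5268, 0.0019, 0.0858]
eef_rot: [0.965, 0.047, 0.013, 0.259]
contact_force: [0.3, 0.7, 3.0]
opening: 0.065
finger_force: 25.0
```

Request:
servo_tool:
  translation:
    - [0, 0, -0.006]
    - [0, 0, -0.012]
    - [0, 0, -0.014]
    - [0, 0, -0.015]
    - [0, 0, -0.015]
    - [0, 0, -0.015]
    - [0, 0, -0.015]
    - [0, 0, -0.015]
    - [0, 0, -0.013]
    - [0, 0, 0]
  turn:
    - [0, 0, 0]
    - [0, 0, 0]
    - [0, 0, 0]
    - [0, 0, 0]
    - [0, 0, 0]
    - [0, 0, 0]
    - [0, 0, 0]
    - [0, 0, 0]
    - [0, 0, 0]
    - [0, 0, 0]

```text
clock: 6.5
tool_pos: [0.5213, 0.0629, 0.1902]
eef_rot: [0.965, 0.047, 0.014, 0.258]
contact_force: [0.1, -0.1, -1.4]
opening: 0.066
finger_force: 25.0
```

```bash
python3 - <<'E'
from h import *
st=r.get_state(); print(st['tool_pos'],st['q'])
plan([.535,.10,.245],toolR(12.85),8)
E
```

```text
[0.52130044 0.06285811 0.19016243] [-0.61416319  0.73602073  0.1893644   1.88491807  0.51602121  0.79298251
 -2.3481564 ]
turn [0.0652, 0.0038, -0.0155]
tr [[0.0022, -0.0004, -0.0082], [0.0022, -0.0009, -0.0081], [0.0023, -0.0014, -0.008], [0.0023, -0.0019, -0.0079], [0.0024, -0.0024, -0.0078], [0.0025, -0.0029, -0.0076], [0.0025, -0.0033, -0.0074], [0.0026, -0.0037, -0.0071]]
```

Request:
servo_tool:
  translation:
    - [0.0022, -0.0004, -0.0082]
    - [0.0022, -0.0009, -0.0081]
    - [0.0023, -0.0014, -0.008]
    - [0.0023, -0.0019, -0.0079]
    - [0.0024, -0.0024, -0.0078]
    - [0.0025, -0.0029, -0.0076]
    - [0.0025, -0.0033, -0.0074]
    - [0.0026, -0.0037, -0.0071]
    - [0, 0, 0]
    - [0, 0, 0]
  turn:
    - [0.065, 0.0038, -0.0155]
    - [0.065, 0.0038, -0.0155]
    - [0.065, 0.0038, -0.0155]
    - [0.065, 0.0038, -0.0155]
    - [0.065, 0.0038, -0.0155]
    - [0.065, 0.0038, -0.0155]
    - [0.065, 0.0038, -0.0155]
    - [0.066, 0.0038, -0.0155]
    - [0, 0, 0]
    - [0, 0, 0]

```text
clock: 7.75
tool_pos: [0.534, 0.0989, 0.2437]
eef_rot: [0.994, 0.112, -0.002, 0.001]
contact_force: [-0.7, 0.3, -1.5]
opening: 0.071
finger_force: 25.0
```

```bash
python3 - <<'E'
from h import *
st=r.get_state(); print(st['tool_pos'],st['q'])
plan([.5443,.242,.245],toolR(12.85),6)
E
```

```text
[0.53398079 0.0988831  0.24373009] [-0.13829994  0.57772682 -0.21216803  1.80458344  0.16713538  0.78039517
 -1.78378058]
turn [0.0004, 0.0006, -0.0001]
tr [[0.007, -0.0229, -0.0003], [0.007, -0.0229, -0.0003], [0.007, -0.0229, -0.0003], [0.007, -0.0229, -0.0003], [0.007, -0.0229, -0.0002], [0.007, -0.0229, -0.0002]]
```

Request:
servo_tool:
  translation:
    - [0.007, -0.015, 0]
    - [0.007, -0.025, 0]
    - [0.007, -0.029, 0]
    - [0.007, -0.029, 0]
    - [0.007, -0.025, 0]
    - [0.007, -0.0144, 0]
    - [0, 0, 0]
    - [0, 0, 0]
  turn:
    - [0, 0.001, 0]
    - [0, 0.001, 0]
    - [0, 0.001, 0]
    - [0, 0, 0]
    - [0, 0, 0]
    - [0, 0, 0]
    - [0, 0, 0]
    - [0, 0, 0]

```text
clock: 8.75
tool_pos: [0.5452, 0.2411, 0.244]
eef_rot: [0.994, 0.111, 0.0, 0.001]
contact_force: [-0.6, -0.9, -1.4]
opening: 0.066
finger_force: 25.0
```

```bash
python3 - <<'E'
from h import *
s=snap('wrist'); a=snap('scene'); np.savez('w3.npz',**s); np.savez('s3.npz',**a)
cv2.imwrite('pics/w3b.png',np.hstack([cv2.resize(s['img'][:,:,::-1],(400,300)),cv2.resize(a['img'][140:290,180:380,::-1],(400,300))]))
st=r.get_state(); print(st['tool_pos'],st['eef_rot'])
R=Ro.from_quat(st['eef_rot'])
for n,q in (('w',s),('s',a)):
    P=pts(q); p=R.inv().apply((P-st['tool_pos']).reshape(-1,3)); 
    k=(abs(p[:,0])<.075)&(abs(p[:,1])<.02)&(p[:,2]>-.018)&(p[:,2]<.095)
    p=p[k]; print(n,k.sum(),np.percentile(p,[1,50,99],axis=0).round(4).tolist())
    for lo in np.arange(-.02,.09,.01):
        k=(p[:,2]>=lo)&(p[:,2]<lo+.01)
        if k.sum()>10: print(round(lo,3),k.sum(),np.percentile(p[k],[3,50,97],axis=0).round(4)[:,:2].tolist())
E
```

```text
[0.54528233 0.2408325  0.24417626] [9.93853604e-01 1.10694462e-01 5.52738656e-04 1.20166739e-03]
w 3138 [[-0.0575, -0.0154, -0.0178], [0.0111, 0.0003, -0.0164], [0.0572, 0.0157, 0.0709]]
-0.02 2546 [[-0.0545, -0.0122], [0.0111, -0.0001], [0.0553, 0.012]]
-0.01 426 [[0.0091, -0.0148], [0.01, 0.0008], [0.0572, 0.0151]]
0.0 37 [[0.0144, -0.0027], [0.0571, 0.0003], [0.0573, 0.0101]]
0.01 31 [[0.0559, -0.0024], [0.0571, 0.0003], [0.0572, 0.003]]
0.02 21 [[0.0561, -0.0022], [0.0571, 0.0004], [0.0572, 0.0029]]
0.03 21 [[0.0558, -0.0027], [0.057, 0.0004], [0.0572, 0.0028]]
0.04 16 [[0.0565, -0.0022], [0.057, 0.0001], [0.0571, 0.0027]]
0.07 33 [[0.055, -0.0025], [0.056, -0.0003], [0.057, 0.0026]]
s 1211 [[-0.063, -0.0182, -0.0171], [-0.0179, -0.0021, 0.0386], [0.0518, 0.0024, 0.0819]]
-0.02 115 [[-0.0616, -0.019], [-0.0269, -0.0034], [-0.0035, 0.01]]
-0.01 98 [[-0.0621, -0.0182], [-0.0308, -0.004], [-0.0039, 0.0001]]
0.0 63 [[-0.0629, -0.005], [-0.0394, -0.003], [-0.011, -0.001]]
0.01 91 [[-0.0619, -0.0047], [-0.0308, -0.002], [0.0063, -0.0003]]
0.02 110 [[-0.0624, -0.0045], [-0.0208, -0.0015], [0.0486, 0.0005]]
0.03 145 [[-0.062, -0.0044], [-0.0057, -0.0018], [0.0493, 0.0003]]
0.04 146 [[-0.061, -0.0046], [-0.0076, -0.0015], [0.0487, 0.0003]]
0.05 128 [[-0.0567, -0.0042], [-0.0055, -0.0016], [0.0475, 0.0005]]
0.06 115 [[-0.0547, -0.0037], [-0.0062, -0.0013], [0.0437, 0.0006]]
0.07 173 [[-0.0614, -0.0055], [-0.0068, -0.0023], [0.0511, 0.001]]
0.08 27 [[-0.0572, -0.0041], [-0.0006, -0.003], [0.0502, -0.0011]]
```

View pics/w3b.png

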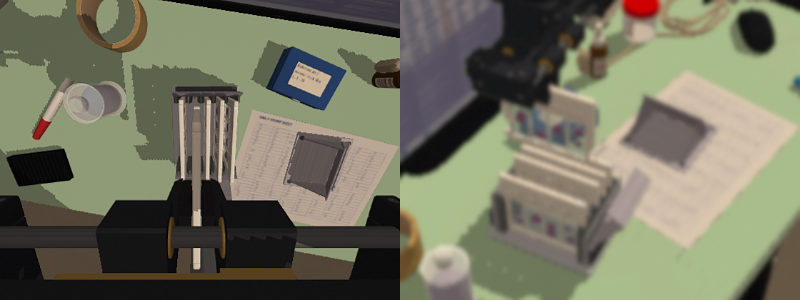

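Wrist view: the carrier hangs upright between the neighbour heads, over the gap at ≈(197,150). I'll measure its offset from the neighbours directly in this view.

```bash
python3 - <<'E'
from h import *
s=dict(np.load('w3.npz')); st=r.get_state(); R=Ro.from_quat(st['eef_rot'])
P=pts(s); z=P[...,2]; p=R.inv().apply((P-st['tool_pos']).reshape(-1,3)).reshape(P.shape)
m=(z>.107)&(z<.117)&(abs(p[...,1])<.08)&(abs(p[...,0])<.09)
n,l,sts,_=cv2.connectedComponentsWithStats(m.astype(np.uint8))
for i in range(1,n):
    if sts[i,4]>25:
        q=p[l==i]; f=np.polyfit(q[:,0],q[:,1],1); print(sts[i],'x',np.percentile(q[:,0],[1,99]).round(4),'y at 0',round(f[1],4),'slope',round(f[0],4),'z',np.median(q[:,2]).round(4))
# end walls
m=(z>.07)&(z<.09)&(abs(p[...,1])<.08)&(abs(p[...,0])<.1)
q=p[m]; print('wall', np.percentile(q[:,0],[1,50,99]).round(4), np.percentile(q[:,1],[1,99]).round(4), len(q))
E
```

```text
[250 139   9 113 707] x [-0.053  0.058] y at 0 -0.02 slope -0.0049 z 0.1323
[287 139   8 113 721] x [-0.0539  0.0579] y at 0 0.0155 slope -0.0016 z 0.1323
[304 140  10 115 743] x [-0.0575  0.0571] y at 0 0.0334 slope -0.0036 z 0.1324
[321 141  13 115 775] x [-0.0585  0.0561] y at 0 0.0513 slope -0.0021 z 0.1325
wall [-0.0984  0.0522  0.0678] [-0.0332  0.0642] 2022
```

Request:
servo_tool:
  translation:
    - [0, -0.0027, 0.006]
    - [0, 0, 0.012]
    - [0, 0, 0.012]
    - [0, 0, 0.012]
    - [0, 0, 0.01]
    - [0, 0, 0.006]
    - [0, 0, 0.004]
    - [0, 0, 0.004]
    - [0, 0, 0.004]
    - [0, 0, 0.004]
  turn:
    - [0, 0, -0.003]
    - [0, 0, 0]
    - [0, 0, 0]
    - [0, 0, 0]
    - [0, 0, 0]
    - [0, 0, 0]
    - [0, 0, 0]
    - [0, 0, 0]
    - [0, 0, 0]
    - [0, 0, 0]

```text
clock: 10.1
tool_pos: [0.5447, 0.245, 0.1701]
eef_rot: [0.994, 0.113, 0.001, 0.001]
contact_force: [0.0, -0.1, -1.2]
opening: 0.062
finger_force: 25.0
```

Request:
servo_tool:
  translation:
    - [0, 0, 0.004]
    - [0, 0, 0.004]
    - [0, 0, 0.004]
    - [0, 0, 0.004]
    - [0, 0, 0]
  turn:
    - [0, 0, 0]
    - [0, 0, 0]
    - [0, 0, 0]
    - [0, 0, 0]
    - [0, 0, 0]

```text
clock: 10.72
tool_pos: [0.5444, 0.2448, 0.1538]
eef_rot: [0.994, 0.113, 0.0, 0.001]
contact_force: [0.3, -0.3, -2.3]
opening: 0.067
finger_force: 25.0
```

```bash
cat > chk.py <<'E'
from h import *
s=snap('wrist'); st=r.get_state(); R=Ro.from_quat(st['eef_rot']); print(st['tool_pos'],st['contact_force'].round(1))
P=pts(s); z=P[...,2]; p=R.inv().apply((P-st['tool_pos']).reshape(-1,3)).reshape(P.shape)
for lo,hi in ((.107,.116),(.119,.21)):
  m=(z>lo)&(z<hi)&(abs(p[...,1])<.08)&(abs(p[...,0])<.09)
  n,l,sts,_=cv2.connectedComponentsWithStats(m.astype(np.uint8))
  for i in range(1,n):
    if sts[i,4]>40:
        q=p[l==i]; q=q[q[:,0]>.015]
        if len(q)<15: continue
        f=np.polyfit(q[:,0],q[:,1],1); print(sts[i],'x',np.percentile(q[:,0],[1,99]).round(4),'y at .04',round(np.polyval(f,.04),4),'slope',round(f[0],4),'z',np.percentile(q[:,2],[5,50,95]).round(4))
E
python3 chk.py
```

```text
[0.54455643 0.24491515 0.15405539] [ 0.8 -0.1 -0.6]
[245 150  12 102 936] x [0.0153 0.0585] y at .04 -0.0155 slope -0.0041 z [0.041  0.0421 0.0442]
[298 150  13 105 953] x [0.0152 0.0584] y at .04 0.0201 slope 0.0016 z [0.041  0.0422 0.0442]
[ 321  151   18  129 1253] x [0.0157 0.0577] y at .04 0.0378 slope 0.0015 z [0.041  0.0423 0.0451]
[ 346  153   21  127 1315] x [0.0156 0.0566] y at .04 0.0556 slope 0.0019 z [0.0411 0.0423 0.0461]
[ 233  156   84  160 5562] x [0.0155 0.0572] y at .04 0.0005 slope 0.0015 z [-0.0176 -0.0165  0.0097]
```

Request:
servo_tool:
  translation:
    - [0, 0.0015, 0.003]
    - [0, 0, 0.005]
    - [0, 0, 0.005]
    - [0, 0, 0.005]
    - [0, 0, 0.005]
    - [0, 0, 0.004]
    - [0, 0, 0.003]
    - [0, 0, 0]
  turn:
    - [0, 0, 0]
    - [0, 0, 0]
    - [0, 0, 0]
    - [0, 0, 0]
    - [0, 0, 0]
    - [0, 0, 0]
    - [0, 0, 0]
    - [0, 0, 0]

```text
clock: 11.78
tool_pos: [0.5449, 0.2434, 0.124]
eef_rot: [0.994, 0.113, 0.0, 0.001]
contact_force: [-1.0, -0.1, -1.0]
opening: 0.062
finger_force: 25.0
```

Request:
servo_tool:
  translation:
    - [0, 0, 0.002]
    - [0, 0, 0.0015]
    - [0, 0, 0.0015]
    - [0, 0, 0]
  turn:
    - [0, 0, 0]
    - [0, 0, 0]
    - [0, 0, 0]
    - [0, 0, 0]

```text
clock: 12.28
tool_pos: [0.5449, 0.2434, 0.1191]
eef_rot: [0.994, 0.113, 0.001, 0.001]
contact_force: [-0.0, 0.0, -1.7]
opening: 0.068
finger_force: 25.0
```

```bash
python3 chk.py
```

```text
[0.54497997 0.24343866 0.11915232] [-0.5 -0.1 -1.4]
[ 236  158   15  104 1122] x [0.0155 0.0586] y at .04 -0.0169 slope -0.0007 z [0.0061 0.0073 0.0094]
[ 300  159   16  106 1132] x [0.0155 0.0583] y at .04 0.0186 slope 0.0015 z [0.0062 0.0073 0.0095]
[ 329  160   21  120 1473] x [0.0157 0.0577] y at .04 0.0363 slope 0.0032 z [0.0062 0.0073 0.0107]
[ 358  162   26  118 1525] x [0.0155 0.0565] y at .04 0.054 slope 0.004 z [0.0063 0.0075 0.011 ]
[    0   165   560   226 46093] x [0.0164 0.0473] y at .04 0.001 slope -0.0907 z [-0.0888 -0.0819 -0.0673]
[ 80 382  56   6 159] x [0.0172 0.0188] y at .04 -0.0404 slope 0.0165 z [-0.0908 -0.0905 -0.0897]
```

Request:
servo_tool:
  translation:
    - [0, 0, 0.001]
    - [0, 0, 0.001]
    - [0, 0, 0.001]
    - [0, 0, 0]
  turn:
    - [0, 0, 0]
    - [0, 0, 0]
    - [0, 0, 0]
    - [0, 0, 0]

```text
clock: 12.82
tool_pos: [0.5455, 0.2437, 0.1168]
eef_rot: [0.994, 0.113, 0.001, 0.0]
contact_force: [0.4, -0.5, 4.5]
opening: 0.066
finger_force: 25.0
```

Request:
servo_tool:
  translation:
    - [0, 0, 0]
    - [0, 0, 0]
    - [0, 0, 0]
    - [0, 0, 0]
  turn:
    - [0, 0, 0]
    - [0, 0, 0]
    - [0, 0, 0]
    - [0, 0, 0]
  grip: 0.25

```text
clock: 13.32
tool_pos: [0.5449, 0.2434, 0.1161]
eef_rot: [0.994, 0.113, 0.001, 0.001]
contact_force: [0.3, -0.6, 0.2]
opening: 0.253
finger_force: 0.0
```

Request:
servo_tool:
  translation:
    - [0, 0, -0.004]
    - [0, 0, -0.01]
    - [0, 0, -0.012]
    - [0, 0, -0.014]
    - [0, 0, -0.01]
    - [0, 0, 0]
  turn:
    - [0, 0, 0]
    - [0, 0, 0]
    - [0, 0, 0]
    - [0, 0, 0]
    - [0, 0, 0]
    - [0, 0, 0]

```text
clock: 14.08
tool_pos: [0.5456, 0.2438, 0.1674]
eef_rot: [0.994, 0.113, 0.002, 0.0]
contact_force: [0.1, 0.1, 0.3]
opening: 0.25
finger_force: 0.0
```

Request:
servo_tool:
  translation:
    - [0, 0, 0]
    - [0, 0, 0]
    - [0, 0, 0]
    - [0, 0, 0]
  turn:
    - [0, 0, 0]
    - [0, 0, 0]
    - [0, 0, 0]
    - [0, 0, 0]
  grip: 0

```text
clock: 14.58
tool_pos: [0.5448, 0.2435, 0.166]
eef_rot: [0.994, 0.113, 0.0, 0.001]
contact_force: [-0.3, 0.6, 0.4]
opening: -0.0
finger_force: 0.0
```

```bash
python3 chk.py; python3 - <<'E'
from h import *
s=snap('wrist'); a=snap('scene')
cv2.imwrite('pics/w4b.png',np.hstack([cv2.resize(s['img'][:,:,::-1],(400,300)),cv2.resize(a['img'][140:290,180:380,::-1],(400,300))]))
E
```

```text
[0.54486815 0.24349015 0.16604671] [ 0.2 -0.3  0.6]
[245 148  12 107 922] x [0.0156 0.0586] y at .04 -0.0169 slope 0.0015 z [0.053  0.0541 0.056 ]
[294 149  13 109 929] x [0.0156 0.0584] y at .04 0.0186 slope 0.0023 z [0.053  0.0542 0.056 ]
[ 317  150   16  130 1193] x [0.0153 0.0577] y at .04 0.0363 slope 0.0021 z [0.053  0.0542 0.057 ]
[ 339  151   21  129 1238] x [0.0156 0.0565] y at .04 0.0542 slope -0.0 z [0.053  0.0543 0.0579]
[ 239  152   72  164 3753] x [0.0155 0.0578] y at .04 -0.0024 slope 0.0004 z [0.0311 0.0324 0.0455]
```

View pics/w4b.png

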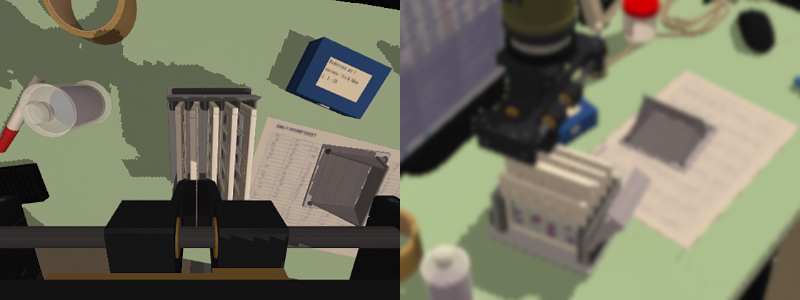

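The carrier rests on the catch, its head 21.8 mm above its neighbours' heads and leaning slightly to the left. I'll press with shut fingers.

Request:
servo_tool:
  translation:
    - [0, -0.002, 0.006]
    - [0, 0, 0.009]
    - [0, 0, 0.008]
    - [0, 0, 0.005]
    - [0, 0, 0.002]
    - [0, 0, 0]
  turn:
    - [0, 0, 0]
    - [0, 0, 0]
    - [0, 0, 0]
    - [0, 0, 0]
    - [0, 0, 0]
    - [0, 0, 0]
  grip: 0

```text
clock: 15.48
tool_pos: [0.5445, 0.2454, 0.1361]
eef_rot: [0.994, 0.113, 0.001, 0.001]
contact_force: [-0.2, -0.3, -1.2]
opening: 0.008
finger_force: 0.0
```

Request:
servo_tool:
  translation:
    - [0, 0, 0.001]
    - [0, 0, 0.001]
    - [0, 0, 0.001]
    - [0, 0, 0.001]
    - [0, 0, 0.001]
  turn:
    - [0, 0, 0]
    - [0, 0, 0]
    - [0, 0, 0]
    - [0, 0, 0]
    - [0, 0, 0]

```text
clock: 16.1
tool_pos: [0.5449, 0.2459, 0.1322]
eef_rot: [0.994, 0.113, 0.001, 0.0]
contact_force: [-1.7, -0.6, 6.2]
opening: 0.007
finger_force: 3.1
```

Request:
servo_tool:
  translation:
    - [0, 0, 0.001]
    - [0, 0, 0.001]
    - [0, 0, 0.001]
    - [0, 0, 0.001]
  turn:
    - [0, 0, 0]
    - [0, 0, 0]
    - [0, 0, 0]
    - [0, 0, 0]

```text
clock: 16.6
tool_pos: [0.545, 0.2457, 0.1277]
eef_rot: [0.994, 0.113, 0.001, 0.0]
contact_force: [0.1, -0.2, 4.3]
opening: 0.003
finger_force: 2.0
```

Request:
servo_tool:
  translation:
    - [0, 0, 0.001]
    - [0, 0, 0.001]
    - [0, 0, 0.001]
    - [0, 0, 0.001]
  turn:
    - [0, 0, 0]
    - [0, 0, 0]
    - [0, 0, 0]
    - [0, 0, 0]

```text
clock: 17.1
tool_pos: [0.5436, 0.2449, 0.1226]
eef_rot: [0.994, 0.113, -0.0, 0.001]
contact_force: [0.2, -0.3, 0.2]
opening: 0.005
finger_force: 0.0
```

Request:
servo_tool:
  translation:
    - [0, 0, 0.0015]
    - [0, 0, 0.0015]
    - [0, 0, 0.0015]
    - [0, 0, 0.0015]
  turn:
    - [0, 0, 0]
    - [0, 0, 0]
    - [0, 0, 0]
    - [0, 0, 0]

```text
clock: 17.6
tool_pos: [0.5446, 0.2453, 0.117]
eef_rot: [0.994, 0.113, 0.001, 0.001]
contact_force: [0.9, -0.4, -1.0]
opening: 0.005
finger_force: 0.0
```

Request:
servo_tool:
  translation:
    - [0, 0, 0.001]
    - [0, 0, 0.001]
    - [0, 0, 0.001]
    - [0, 0, 0]
  turn:
    - [0, 0, 0]
    - [0, 0, 0]
    - [0, 0, 0]
    - [0, 0, 0]

```text
clock: 18.1
tool_pos: [0.5445, 0.2454, 0.1141]
eef_rot: [0.994, 0.113, 0.001, 0.001]
contact_force: [-0.3, -0.2, 0.7]
opening: 0.005
finger_force: 0.0
```

```bash
python3 chk.py
```

```text
[0.54455904 0.24540073 0.11419347] [-0.1  0.5  0.1]
[ 239  160   15  111 1167] x [0.0154 0.0585] y at .04 -0.0149 slope 0.0029 z [0.0011 0.0023 0.0041]
[ 270  160   18   94 1067] x [0.0155 0.0582] y at .04 0.004 slope 0.0035 z [0.0011 0.0023 0.0035]
[ 304  160   17  120 1373] x [0.0156 0.0584] y at .04 0.0205 slope 0.0039 z [0.0012 0.0023 0.005 ]
[ 334  161   22  119 1515] x [0.0154 0.0577] y at .04 0.0382 slope 0.0028 z [0.0012 0.0024 0.0058]
[ 364  163   27  117 1577] x [0.0156 0.0565] y at .04 0.056 slope 0.0034 z [0.0013 0.0025 0.0063]
[    0   253   560   139 45527] x [0.0165 0.035 ] y at .04 0.0033 slope 0.157 z [-0.0911 -0.0823 -0.0704]
```

The carrier is now level with its neighbours at the same height, in the slot. Next I'll retreat and go round to the keeper.

Request:
servo_tool:
  translation:
    - [0, 0, -0.006]
    - [0, 0, -0.014]
    - [0, 0, -0.02]
    - [0, 0, -0.025]
    - [0, 0, -0.02]
    - [0, 0, -0.01]
    - [0, 0, 0]
  turn:
    - [0, 0, 0]
    - [0, 0, 0]
    - [0, 0, 0]
    - [0, 0, 0]
    - [0, 0, 0]
    - [0, 0, 0]
    - [0, 0, 0]

```text
clock: 19.02
tool_pos: [0.5448, 0.2457, 0.2101]
eef_rot: [0.994, 0.113, 0.001, 0.0]
contact_force: [-0.5, 0.2, -0.5]
opening: 0.006
finger_force: 0.0
```

```bash
python3 chk.py; python3 - <<'E'
from h import *
plan([.4167,.1945,.2],toolR(12.85),6)
t=snap('top'); P=pts(t); c,s=.975,.2224
d=P-np.array([.5483,.2245,0]); a=d[...,0]*c+d[...,1]*s; b=d[...,0]*s-d[...,1]*c; z=P[...,2]
for lo in np.arange(-.12,-.06,.004):
    k=(a>lo)&(a<lo+.004)&(abs(b)<.06)&(z>.02)
    if k.sum()>3: print(round(lo,3),k.sum(),np.percentile(b[k],[2,98]).round(4),np.percentile(z[k],[5,50,95]).round(4))
E
```

```text
[0.54433476 0.24542319 0.20931252] [ 0.4 -0.5 -0.1]
[253 143   9 109 756] x [0.0153 0.0588] y at .04 -0.0151 slope 0.0013 z [0.0962 0.0974 0.099 ]
[294 143  10 110 794] x [0.0154 0.0583] y at .04 0.0205 slope 0.0061 z [0.0963 0.0975 0.0994]
[275 144   8 108 730] x [0.0155 0.0582] y at .04 0.0039 slope -0.0003 z [0.0962 0.0974 0.0987]
[312 144  14 129 964] x [0.0154 0.0579] y at .04 0.0383 slope 0.0063 z [0.0964 0.0976 0.1011]
[331 146  16 128 995] x [0.0154 0.0565] y at .04 0.0561 slope 0.0016 z [0.0964 0.0976 0.1005]
turn [0.0002, -0.0002, 0.0004]
tr [[-0.0226, 0.0035, 0.0015], [-0.0226, 0.0035, 0.0015], [-0.0226, 0.0035, 0.0015], [-0.0226, 0.0035, 0.0015], [-0.0226, 0.0035, 0.0015], [-0.0226, 0.0035, 0.0015]]
-0.12 339 [-0.005  0.059] [0.6903 0.726  0.7312]
-0.116 329 [-0.0039  0.0589] [0.6908 0.7215 0.7272]
-0.112 319 [-0.0049  0.0588] [0.6912 0.7168 0.7228]
-0.108 319 [-0.0102  0.059 ] [0.6749 0.7121 0.7179]
-0.104 315 [-0.0115  0.0585] [0.674  0.7076 0.7128]
-0.1 313 [-0.0126  0.0584] [0.6693 0.702  0.7074]
-0.096 310 [-0.0157  0.0586] [0.665  0.6972 0.702 ]
-0.092 335 [-0.0156  0.0584] [0.6625 0.6932 0.7   ]
-0.088 301 [-0.0186  0.0587] [0.657  0.6884 0.6977]
-0.084 288 [-0.021   0.0583] [0.6511 0.6811 0.6898]
-0.08 298 [-0.0218  0.0585] [0.6484 0.6769 0.6842]
-0.076 298 [-0.0234  0.0575] [0.6434 0.672  0.6799]
-0.072 290 [-0.0253  0.0557] [0.6382 0.6678 0.6752]
-0.068 275 [-0.0278  0.054 ] [0.6336 0.6634 0.6707]
-0.064 270 [-0.0319  0.0518] [0.6252 0.6586 0.6662]
```

Request:
servo_tool:
  translation:
    - [-0.015, 0.002, 0.001]
    - [-0.026, 0.004, 0.001]
    - [-0.03, 0.005, 0.002]
    - [-0.03, 0.005, 0.001]
    - [-0.026, 0.004, 0.002]
    - [-0.0185, 0.001, 0.001]
    - [0, 0, 0]
  turn:
    - [0, 0, 0]
    - [0, 0, 0]
    - [0, 0, 0]
    - [0, 0, 0]
    - [0, 0, 0]
    - [0, 0, 0]
    - [0, 0, 0]

```text
clock: 20.0
tool_pos: [0.4059, 0.1916, 0.2005]
eef_rot: [0.994, 0.114, -0.001, 0.001]
contact_force: [1.4, 0.4, 0.3]
opening: 0.007
finger_force: 0.0
```

Request:
servo_tool:
  translation:
    - [0, 0, 0.01]
    - [0, 0, 0.02]
    - [0, 0, 0.025]
    - [0, 0, 0.025]
    - [0, 0, 0.02]
    - [0, 0, 0.01]
    - [0, 0, 0.004]
    - [0, 0, 0]
    - [0, 0, 0]
  turn:
    - [0, 0, 0]
    - [0, 0, 0]
    - [0, 0, 0]
    - [0, 0, 0]
    - [0, 0, 0]
    - [0, 0, 0]
    - [0, 0, 0]
    - [0, 0, 0]
    - [0, 0, 0]

```text
clock: 21.12
tool_pos: [0.4079, 0.1924, 0.0875]
eef_rot: [0.994, 0.113, 0.001, 0.0]
contact_force: [0.5, 0.2, 0.2]
opening: 0.007
finger_force: 0.0
```

```bash
python3 - <<'E'
from h import *
s=snap('wrist'); a=snap('scene')
cv2.imwrite('pics/w5b.png',np.hstack([cv2.resize(s['img'][:,:,::-1],(400,300)),cv2.resize(a['img'][140:290,180:380,::-1],(400,300))]))
st=r.get_state();print(st['tool_pos'],st['q'].round(2)); R=Ro.from_quat(st['eef_rot'])
p=R.inv().apply((pts(s)-st['tool_pos']).reshape(-1,3)); k=(p[:,2]<0)&(p[:,2]>-.04)&(p[:,0]>.012)&(p[:,0]<.06)&(abs(p[:,1])<.06); print(k.sum(),np.percentile(p[k],[1,50,99],axis=0).round(4))
E
```

```text
[0.40789884 0.19232386 0.0875747 ] [-0.5   0.76 -0.06  2.21  0.26  0.18 -2.15]
8530 [[ 0.0323 -0.041  -0.0325]
 [ 0.0462 -0.0003 -0.026 ]
 [ 0.0561  0.0404 -0.0161]]
```

View pics/w5b.png

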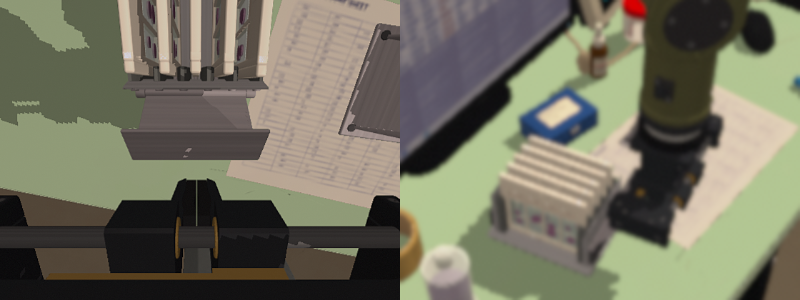

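The keeper is ahead and centred; its outer edge is at tool x ≈ 32 mm. Pushing now.

Request:
servo_tool:
  translation:
    - [0.008, 0, 0]
    - [0.009, 0, 0]
    - [0.006, 0, 0]
    - [0.005, 0, 0]
    - [0.005, 0, 0]
    - [0.005, 0, 0]
    - [0.005, 0, 0]
    - [0.005, 0, 0]
    - [0.004, 0, 0]
    - [0, 0, 0]
  turn:
    - [0, 0, 0]
    - [0, 0, 0]
    - [0, 0, 0]
    - [0, 0, 0]
    - [0, 0, 0]
    - [0, 0, 0]
    - [0, 0, 0]
    - [0, 0, 0]
    - [0, 0, 0]
    - [0, 0, 0]

```text
clock: 22.48
tool_pos: [0.4591, 0.2042, 0.0872]
eef_rot: [0.994, 0.113, 0.001, 0.0]
contact_force: [-0.3, -0.4, 0.0]
opening: 0.004
finger_force: 0.0
```

Request:
servo_tool:
  translation:
    - [0.003, 0, 0]
    - [0.002, 0, 0]
    - [0.001, 0, 0]
    - [0, 0, 0]
  turn:
    - [0, 0, 0]
    - [0, 0, 0]
    - [0, 0, 0]
    - [0, 0, 0]

```text
clock: 22.98
tool_pos: [0.4642, 0.2053, 0.0871]
eef_rot: [0.994, 0.113, 0.001, 0.001]
contact_force: [-0.5, -0.8, -0.6]
opening: 0.002
finger_force: 0.2
```

Request:
servo_tool:
  translation:
    - [0.001, 0, 0]
    - [0.001, 0, 0]
    - [0.001, 0, 0]
    - [0, 0, 0]
  turn:
    - [0, 0, 0]
    - [0, 0, 0]
    - [0, 0, 0]
    - [0, 0, 0]

```text
clock: 23.48
tool_pos: [0.465, 0.2053, 0.087]
eef_rot: [0.994, 0.113, -0.001, 0.001]
contact_force: [-5.2, -0.3, 4.8]
opening: 0.005
finger_force: 2.8
```

```bash
cat > k.py <<'E'
from h import *
s=snap('wrist'); P=pts(s)
d=P-np.array([.5483,.2245,0]); c,q=.975,.2224; a=d[...,0]*c+d[...,1]*q; b=d[...,0]*q-d[...,1]*c; z=P[...,2]
k=(z>.108)&(z<.13)&(abs(b)<.045)&(a<-.04)&(a>-.13)
import sys
for lo in np.arange(-.12,-.035,.005):
    j=k&(a>=lo)&(a<lo+.005)
    if j.sum()>10: print(round(lo,3),j.sum(),np.percentile(z[j],[5,50,95]).round(4),np.percentile(b[j],[3,97]).round(3))
print(r.get_state()['tool_pos'],r.get_state()['contact_force'].round(1))
E
python3 k.py
```

```text
-0.085 33 [0.1081 0.1099 0.1115] [-0.001  0.002]
-0.08 718 [0.1146 0.1224 0.1294] [-0.008  0.008]
-0.075 1699 [0.1163 0.1172 0.1252] [-0.039  0.039]
-0.07 1892 [0.1163 0.1172 0.1181] [-0.039  0.039]
-0.065 1974 [0.1163 0.1171 0.1181] [-0.039  0.039]
-0.06 2055 [0.1162 0.1172 0.1181] [-0.039  0.039]
-0.055 2123 [0.1162 0.1171 0.1181] [-0.039  0.039]
-0.05 2358 [0.1116 0.1169 0.118 ] [-0.039  0.038]
-0.045 814 [0.1103 0.112  0.113 ] [-0.038  0.037]
[0.46496366 0.20536073 0.08698402] [-5.5  0.   3.8]
```

The lip is level and the push force has risen, so the keeper is shut. Backing off.

Request:
servo_tool:
  translation:
    - [0.001, 0, 0]
    - [-0.006, 0, 0]
    - [-0.012, 0, 0]
    - [-0.015, 0, 0]
    - [-0.015, 0, -0.005]
    - [-0.006, 0, -0.02]
    - [0, 0, -0.03]
    - [0, 0, -0.03]
    - [0, 0, -0.02]
    - [0, 0, 0]
  turn:
    - [0, 0, 0]
    - [0, 0, 0]
    - [0, 0, 0]
    - [0, 0, 0]
    - [0, 0, 0]
    - [0, 0, 0]
    - [0, 0, 0]
    - [0, 0, 0]
    - [0, 0, 0]
    - [0, 0, 0]

```text
clock: 24.78
tool_pos: [0.416, 0.1944, 0.1931]
eef_rot: [0.994, 0.113, 0.002, -0.0]
contact_force: [0.6, -1.2, -0.1]
opening: 0.008
finger_force: 0.0
```

```bash
python3 k.py; python3 - <<'E'
from h import *
s=snap('wrist'); P=pts(s); d=P-np.array([.5483,.2245,0]); c,q=.975,.2224; a=d[...,0]*c+d[...,1]*q; b=d[...,0]*q-d[...,1]*c; z=P[...,2]
for x0 in (-.036,-.018,0,.018,.036):
    k=(abs(b-x0)<.006)&(abs(a)<.035)&(z>.1)&(z<.14); print(x0,k.sum(),np.median(b[k]).round(4),np.percentile(z[k],[50,95]).round(4))
print(r.get_state()['clock'])
E
```

```text
-0.075 677 [0.116  0.117  0.1182] [-0.039  0.039]
-0.07 796 [0.116  0.1171 0.1183] [-0.04   0.039]
-0.065 801 [0.116  0.1172 0.1183] [-0.039  0.039]
-0.06 922 [0.1161 0.1171 0.1182] [-0.04   0.039]
-0.055 816 [0.116  0.1171 0.1182] [-0.04   0.039]
-0.05 744 [0.1126 0.1171 0.1182] [-0.039  0.039]
-0.045 308 [0.1108 0.112  0.1132] [-0.038  0.037]
[0.4153599  0.19405906 0.19220066] [-0.8 -0.1 -1.3]
-0.036 938 -0.0354 [0.1117 0.1131]
-0.018 836 -0.0168 [0.1118 0.1131]
0 786 -0.0007 [0.1119 0.1132]
0.018 852 0.0171 [0.1119 0.1132]
0.036 949 0.0346 [0.1117 0.1131]
24.875
```

All five heads are level and the keeper is shut flat, so I'm handing in.

```bash
python3 -c "
from plant import r
print(r.finish_job())"
```

```text
the job is handed in; nothing more can be done
None
```

The carrier is fully home in the empty slot, level with its four neighbours, the keeper was then swung shut, and the job was handed in at about 25 s; no pass/fail verdict came back.

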